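Close the sterilising carrier over the ear-tag pliers

TASK

Get the ear-tag pliers ready for the steriliser: lay them flat, lengthwise, in the middle of the carrier between its two pinned blocks, then take the blue-handled lid from the sloping drying rack and lower it gently onto the carrier's two pins until it lies flat and fully down on both blocks. Then push the yellow-knobbed bolt fully home over the lid's edge and let go. Leave the red-handled lid on the rack and the bottles, jar, beaker, wrench and bowl where they are.

Things in the scene. Friction and masses are not known exactly. Their poses are not given: they have to be found in the camera images.
- carrier: Fixed carrier, origin at its underside's centre on the table, z up, y along it. Aluminium base 96 (x) by 200 (y) mm; its floor, 10 mm above the table, is open for 152 mm (y) by 80 mm between two blue end blocks (90 by 24 mm, centres y = +-88, tops 42 mm above the table); side lips rise 5 mm over the floor. At the -y end a grey bolt block, x 0 to 50, y -176 to -106, 49 mm high.
- pin_a (a point): Foot of the steel dowel pin in the middle of the +y end block's top, at (0, 88, 42) mm in the carrier's frame, axes as the carrier's. Pin 10 mm in diameter, straight for 14 mm, then tapering over 8 mm to 5 mm at its tip, 64 mm above the table.
- pin_b (a point): Foot of the like pin on the -y end block, at (0, -88, 42) mm in the carrier's frame; axes as the carrier's.
- bolt (a joint): Travel of the steel bolt in m: 0 drawn back, 0.036 fully home (end stop), growing along the carrier's +y; starts at 0 to 0.006. Dry friction 1.5 N, stays where left. Its tongue, 22 mm wide, 50 to 57 mm above the table, ends 30 mm ahead (+y) of the knob's middle and slides over the end of the seated lid, whose top is at 48 mm.
- bolt_knob (a point): Top centre of the bolt's upright yellow square knob, 14 by 14 mm, 57 to 95 mm above the table; at x = 25, y = -146 mm in the carrier's frame when drawn back; moves with the bolt. Axes as the carrier's.
- rack: Fixed drying rack of steel rods, origin at its underside's centre, z up. Its bed, 206 mm wide (y) and 205 mm up the slope, rises at 35 degrees towards +x and so faces the robot. White stop lip 10 mm high at its lower edge (x = -85 mm, 22 mm above the table); upper edge at x = 83, 140 mm high. Two lids lie on it side by side, 106 mm apart.
- lid: Wanted lid: steel plate 200 (x) by 84 (y) by 6 mm, origin at its underside's centre, z out of the top; holes 12.5 mm in diameter at x = +-88 mm (fits half turned too). Blue handle bar on stubs, centred: 64 (x) by 14 (y) mm, 16 to 38 mm above the underside. 0.2 to 0.34 kg. Starts on the slope, its x up the slope, z leaning 35 degrees to the robot, in the left or right place.
- spare_lid: A lid of the same size and make but with a red handle and holes at +66 and -66 mm, which do not fit the pins. Lies beside the other on the rack; leave it alone.
- pliers: Ear-tag pliers lying flat, 125 mm long (x -62 to +62), origin at the underside's middle, z up, steel jaws at +x, orange handles at -x (52 mm wide over them). Steel pivot block 46 (x) by 22 (y) by 26 (z) mm, centred at x = +10 mm, standing on the surface: best place to grip, across y. 0.15 to 0.31 kg.
- green_bottle: Bystander: green glass bottle with red cap, 56 mm across, 150 mm tall; origin at its underside.
- clear_bottle: Bystander: clear bottle with blue cap, 60 mm across, 170 mm tall; origin at its underside.
- amber_jar: Bystander: amber jar, 56 mm across, 65 mm tall; origin at its underside.
- beaker: Bystander: white plastic beaker, 72 mm across, 85 mm tall; origin at its underside.
- wrench: Bystander: wrench 150 mm long lying flat.
- bowl: Bystander: steel bowl 100 mm across, 45 mm high; origin at its underside.

How it is judged:
By the outcome, as a careful person would: the job done as asked, in the order asked, and still so for the second after the job is handed in, with the robot touching nothing.
It also fails if it takes over 58 s, if anything falls off the work surface, if the arm or the gripper's body presses on something with over 40 N, if the wrist force passes 120 N, or if a joint passes its speed limit or range.

ROBOT

A 6-joint arm with a two-finger parallel gripper is mounted at the origin on the work surface. World frame = base frame: x ahead of the robot, y to its left, z up, the work surface at z = 0. Lengths are in m, angles in degrees, forces in N, time in s.
With the tool pointing down it reaches from about 0.375 to 0.9 m from the base axis. Payload 3.1 kg.
Tool frame: the origin (TCP) lies on the centre line of the jaws, within the pads' length; the fingertips stand 25 mm ahead of it and the grasp point (between the pads) lies 6 mm ahead of it; z points along the fingers, y is the line along which they close (so a half turn about z gives the same grasp; the last joint's range is limited). The gripper opens to 87 mm and grips with 3 to 60 N. Pads are 19 mm wide; open, the fingers measure 117 mm over their backs; the gripper's body (75 mm by 190 mm) begins 51 mm behind the grasp point.
Start: joints at [-82.248, 30.224, 82.088, -0, 67.689, -10.227], TCP at [0.193, -0.594, 0.248] pointing down, gripper open.
Joint ranges: [-176.69, 176.69], [-43.24, 126.21], [12.49, 139.97], [-82, 262], [0, 151.66], [-163.58, 163.58]. Speed limits (degrees/s): [159.86, 159.86, 180, 180, 180, 180].

INTERFACE

Orientations are given as a 3x3 rotation matrix whose columns are the frame's x, y, z axes.
In Python, from rig import bot, cams, models gives the robot as it stands. The module is installed in compiled form; this text tells all that it offers.
- The arm moves only by the shell command python3 -m handwheel 'ROWS' [OPENING]. ROWS is JSON, a list of rows, each a list of 6 numbers: the shift along the world's x, y, z each as a share of 1 m, from -1 to 1, then the turn, a rotation vector about the world's x, y, z each as a share of 2 rad, from -1 to 1. In form: [[dx, dy, dz, wx, wy, wz], ...]. A call has exactly 8 rows; each row is the pose to reach, as a shift and turn from the pose commanded when the call began; what a row does not reach only later rows make up. A row lasts 1/12 s, in which the tool goes at most 41.7 mm and 7.16 degrees, less where a joint would pass 70% of its speed; a pose out of reach is approached as far as the arm can. A call with a number of a shift or a turn outside -1 to 1 is refused whole. A call with a gripper value outside its range is refused whole. OPENING is the opening, from -1 (shut) to 1 (fully open), so that 0 is half open, set as the call begins (- or left out, the last holds). The fingers move at their own pace and stop on an object; the grip force is fixed at half the most. Time passes only in rows, so rows that repeat a pose let the fingers close, or fill a call up. It gives the time, the measured TCP pose, the force, the opening and the grip force at its end, in the units of the state.
- bot.read_state(): the state, without advancing time (a new reading comes with each control period).
- cams.capture(name): name is "scene" or "top"; returns (picture, depth): 400x640x3 uint8, blue, green, red; 400x640 float32, m along the optical axis (not along the pixel's ray), 0 where there is no reading.
- cams.calibration(name): a dict with "mtx" (3x3 intrinsics, pixels), "R" (3x3) and "t" (3): a world point X has camera coordinates R X + t. Camera axes: x right, y down, z forward; pixel columns grow to the right and rows downward; lengths in m; the calibration is good to about 2 mm. A picture is of the moment at which its call begins. calibration takes no time and is no camera call.
- bot.hand_in(): hands the job in; it is judged then, once.
Trained networks look in the newest picture that a camera, given by its name, has taken for a name from the list of things; names that differ only in an ending like _2 or _b are one class to them, and where a whole thing is asked for, a point or a joint stands for the part that bears it (a point fixed in the world has none). Each returns a list of dicts, best first, with "conf" (0 to 1); they miss things now and then, are a little off and sometimes report something else, mostly with a low value. They report only what shows in the picture. A call takes as long as a camera call.
- models.spot_in(query, camera): "position" ([column, row] in pixels, amid what is visible of it).
- models.tip_of(query, camera): "position" ([column, row] in pixels: a listed point, or the origin of a listed thing).
The state is a dict: "time_s": time; "joint_positions": joint angles; "qvel": joint speeds; "tau": joint torques, N m; "position": TCP position; "tcp_rot": TCP orientation; "force": force on the tool from outside, world axes, zero at the start; "moment": the same for the moment, N m; "opening": opening from 0.0 (shut) to 1.0 (fully open); "grasp_force": force on a finger pad.
Only numpy, scipy, OpenCV 4.12 (cv2) and the standard library are available. Lean on these libraries where they do the work, as an engineer would, in place of code of your own. Each camera call takes 0.05 s, during which the arm holds its last target. There are 200 camera calls.

## Working session

There is one attempt and no reset: what is moved stays moved. The work goes in short steps, Python scripts to look and compute and a shell command to move; the robot and the scene stay as the last step left them, time stands still between calls to the robot, and variables do not carry over. Pictures are saved under pics/ and viewed, at most 14 in all, crops included, and the job is handed in when it is done.

```bash
mkdir -p pics; cat > h.py <<'E'
import numpy as np, cv2
from rig import bot,cams,models
def world(cam,px,z=None,depth=None):
    c=cams.calibration(cam);K,R,t=[np.array(c[k]) for k in("mtx","R","t")]
    r=R.T@np.linalg.solve(K,[px[0],px[1],1]);o=-R.T@t
    if z is not None: return o+r*(z-o[2])/r[2]
    return o+r*depth
def cloud(cam,d):
    c=cams.calibration(cam);K,R,t=[np.array(c[k]) for k in("mtx","R","t")]
    v,u=np.mgrid[:400,:640];p=np.stack([u,v,np.ones_like(u)],-1)@np.linalg.inv(K).T*d[...,None]
    return (p-t)@R
E
python3 - <<'E'
from h import *
ims=[]
for c in("scene","top"):
    p,d=cams.capture(c);cv2.imwrite(f"pics/{c}0.png",p);np.save(f"{c}0.npy",d);ims.append(p)
    k=cams.calibration(c);print(c,np.round(-np.array(k["R"]).T@k["t"],3))
    for q,z in(("carrier",0),("pin_a",.042),("pin_b",.042),("bolt_knob",.095),("lid",None),("spare_lid",None),("pliers",0),("rack",0)):
        for r in models.tip_of(q,c)[:2]:
            u=r["position"];dd=d[int(u[1]),int(u[0])] if 0<=u[1]<400 and 0<=u[0]<640 else 0
            print(q,np.round(u,1),round(r["conf"],2),np.round(world(c,u,z,dd),3))
print(bot.read_state())
E
```

```text
scene [ 1.073 -0.775  1.347]
carrier [269.2 230.9] 0.67 [ 0.476 -0.221  0.   ]
pin_a [239.  237.8] 0.89 [ 0.441 -0.309  0.042]
pin_a [294.2 209.8] 0.66 [ 0.506 -0.136  0.042]
pin_b [239.  237.8] 0.89 [ 0.441 -0.309  0.042]
pin_b [294.2 209.8] 0.66 [ 0.506 -0.136  0.042]
bolt_knob [228.2 246. ] 0.74 [ 0.46  -0.365  0.095]
lid [371.2 132.2] 0.68 [0.54  0.212 0.102]
lid [405.2 233. ] 0.41 [0.806 0.016 0.014]
spare_lid [387.8 115.2] 0.81 [0.536 0.316 0.091]
pliers [349.3 195.9] 0.53 [0.592 0.031 0.   ]
rack [378.6 142.3] 0.85 [0.542 0.271 0.   ]
top [ 0.494 -0.105  1.537]
carrier [348.4 231.8] 0.74 [ 0.481 -0.231  0.   ]
pin_a [326.2 224.2] 0.9 [ 0.507 -0.156  0.042]
pin_a [377.1 239.9] 0.79 [ 0.455 -0.32   0.042]
pin_b [326.2 224.2] 0.9 [ 0.507 -0.156  0.042]
pin_b [377.1 239.9] 0.79 [ 0.455 -0.32   0.042]
bolt_knob [310.8 163.8] 0.58 [ 0.697 -0.108  0.095]
bolt_knob [400.3 235.4] 0.57 [ 0.469 -0.385  0.095]
lid [205.9 218.2] 0.94 [0.528 0.213 0.128]
lid [313.9 161.4] 0.41 [ 0.717 -0.119  0.01 ]
spare_lid [174.4 219.5] 0.87 [0.526 0.316 0.103]
spare_lid [397.9 236.5] 0.63 [ 0.466 -0.379
[... 237 characters left out ...]
9620031e-04,
        6.76893106e+01, -1.02269221e+01]), 'qvel': array([-0.04661705,  0.00238853,  0.07809744, -0.03034699,  0.01198287,
       -0.02896524]), 'tau': array([-5.97167436e-04, -4.40001261e+01, -1.76991230e+01,  6.34208322e-02,
        5.03544370e-02, -2.66923541e-05]), 'position': array([ 0.19293028, -0.59442518,  0.24754143]), 'tcp_rot': array([[ 9.51174972e-01,  3.08652187e-01, -1.07701719e-05],
       [ 3.08652187e-01, -9.51174971e-01,  4.32562914e-05],
       [ 3.10683101e-06, -4.44685388e-05, -9.99999999e-01]]), 'force': array([ 0.89700331, -0.07948091,  0.25253886]), 'moment': array([-0.00082767,  0.01183279, -0.02203683]), 'grasp_force': 0.0, 'opening': 1.001932571283296}
```

View pics/scene0.png

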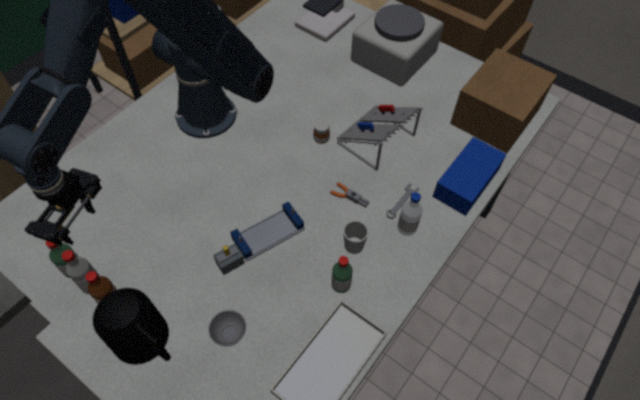

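View pics/top0.png

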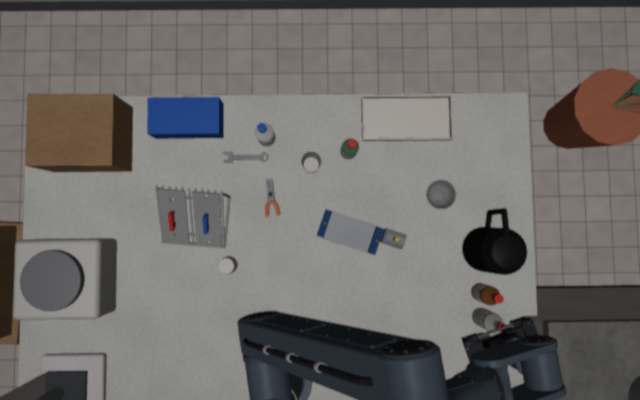

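The scene view shows the carrier at (268,232) with its bolt block at the lower left, the pliers at (350,195), and the rack at (380,130) with the blue lid on the right. In the top view the carrier is at (349,232), the knob at (398,239), the pliers at (271,198) and the blue handle at (206,223). Next I'll refine these with colour and depth.

```bash
cat > m.py <<'E'
from h import *
def masks(p):
    hsv=cv2.cvtColor(p,cv2.COLOR_BGR2HSV);H,S,V=[hsv[...,i].astype(int) for i in range(3)]
    return dict(blue=(abs(H-110)<14)&(S>120),red=((H<8)|(H>172))&(S>130),orange=(H>5)&(H<20)&(S>110),yellow=(H>20)&(H<35)&(S>90))
def sel(P,m,c,r,zl,zh):
    return m&(np.hypot(P[...,0]-c[0],P[...,1]-c[1])<r)&(P[...,2]>zl)&(P[...,2]<zh)
E
python3 - <<'E'
from m import *
for c in("scene","top"):
    p=cv2.imread(f"pics/{c}0.png");d=np.load(f"{c}0.npy");P=cloud(c,d);M=masks(p)
    tab=P[(np.hypot(P[...,0]-.6,P[...,1]+.15)<.05)];print(c,"table z",np.median(tab[:,2]),tab[:,2].std())
    for n,col,ce,r,zl,zh in(("A","blue",(.507,-.147),.07,.03,.06),("B","blue",(.45,-.315),.07,.03,.06),("knob","yellow",(.465,-.375),.06,.05,.12),("handle","blue",(.53,.21),.08,.05,.25),("redh","red",(.53,.316),.08,.05,.25),("orange","orange",(.59,.03),.09,-.01,.05)):
        m=sel(P,M[col],ce,r,zl,zh);q=P[m]
        if len(q)<4: print(n,len(q));continue
        v,u=np.nonzero(m);box=cv2.minAreaRect((q[:,:2]*1000).astype(np.float32))
        print(n,len(q),"px",u.mean().round(1),v.mean().round(1),"med",np.median(q,0).round(4),"mean",q.mean(0).round(4),"box",np.round(box[0]),np.round(box[1]),round(box[2],1))
    # pliers all points
    m=sel(P,np.ones_like(M["red"]),(.6,.03),.09,.008,.05);q=P[m]
    b=cv2.minAreaRect((q[:,:2]*1000).astype(np.float32));print("pliers",len(q),q.mean(0).round(4),np.round(b[0]),np.round(b[1]),b[2])
    m=sel(P,np.ones_like(M["red"]),(.6,.03),.09,.02,.05);q=P[m];print("pivot",len(q),q.mean(0).round(4) if len(q) else"")
    # carrier all z>7mm
    m=sel(P,np.ones_like(M["red"]),(.481,-.231),.16,.007,.05);q=P[m];b=cv2.minAreaRect((q[:,:2]*1000).astype(np.float32));print("carrier",b)
for c,f in(("top",(140,120,180,140)),("top",(300,190,120,80)),("scene",(210,90,220,180))):
    p=cv2.imread(f"pics/{c}0.png")
ims=[cv2.resize(cv2.imread(f"pics/{c}0.png")[y:y+75,x:x+100],None,fx=4,fy=4,interpolation=3) for c,x,y in(("top",315,195),("top",220,160),("scene",210,195),("scene",310,160))]
cv2.imwrite("pics/c1.png",np.vstack([np.hstack(ims[:2]),np.hstack(ims[2:])]))
E
```

```text
scene table z 0.0017687374839080337 0.004982738754784603
A 185 px 292.5 215.2 med [ 0.5169 -0.155   0.0428] mean [ 0.5138 -0.1546  0.0422] box [ 510. -152.] [22. 91.] 69.8
B 185 px 240.9 243.2 med [ 0.4612 -0.3195  0.0425] mean [ 0.4571 -0.3192  0.0426] box [ 451. -316.] [22. 87.] 71.4
knob 39 px 225.9 249.6 med [ 0.4598 -0.3749  0.0911] mean [ 0.4592 -0.375   0.0869] box [ 458. -375.] [13. 14.] 1.1
handle 101 px 365.3 125.3 med [0.5121 0.2172 0.1127] mean [0.5125 0.2176 0.111 ] box [512. 219.] [20. 56.] 83.8
redh 84 px 386.1 107.7 med [0.5229 0.3215 0.1113] mean [0.5225 0.322  0.1114] box [522. 322.] [14. 50.] 87.4
orange 89 px 339.9 190.9 med [0.5617 0.0148 0.0146] mean [0.5621 0.0198 0.0145] box [564.  23.] [47. 47.] 4.8
pliers 366 [0.6008 0.0255 0.018 ] [608.  31.] [148. 165.] 0.9974784255027771
pivot 127 [0.611  0.026  0.0262]
carrier ((476.0182800292969, -230.37307739257812), (309.5266418457031, 303.061767578125), 61.06846618652344)
top table z 0.0001284324179588074 0.0056400223094419
A 125 px 324.0 223.0 med [ 0.5141 -0.1492  0.0419] mean [ 0.5111 -0.1492  0.0421] box [ 511. -149.] [17. 82.] 70.8
B 158 px 375.4 239.6 med [ 0.4592 -0.3137  0.0417] mean [ 0.4555 -0.3148  0.0417] box [ 454. -315.] [23. 82.] 70.2
knob 22 px 396.4 238.7 med [ 0.4582 -0.3738  0.093 ] mean [ 0.459  -0.374   0.0894] box [ 459. -376.] [18. 12.] 72.7
handle 84 px 205.2 223.6 med [0.5126 0.219  0.1131] mean [0.5122 0.219  0.1118] box [511. 220.] [13. 56.] 83.0
redh 91 px 171.1 221.0 med [0.5214 0.3232 0.1107] mean [0.5214 0.3241 0.1113] box [521. 325.] [15. 56.] 83.7
orange 91 px 271.5 207.8 med [0.5628 0.0283 0.0125] mean [0.5633 0.0229 0.0128] box [563.  22.] [45. 46.] 4.6
pliers 276 [0.5984 0.0253 0.0183] [610.  36.] [147. 141.] 82.69011688232422
pivot 102 [0.6126 0.026  0.0266]
carrier ((479.563720703125, -233.1456298828125), (311.4071350097656, 291.66754150390625), 66.72782897949219)
```

View pics/c1.png

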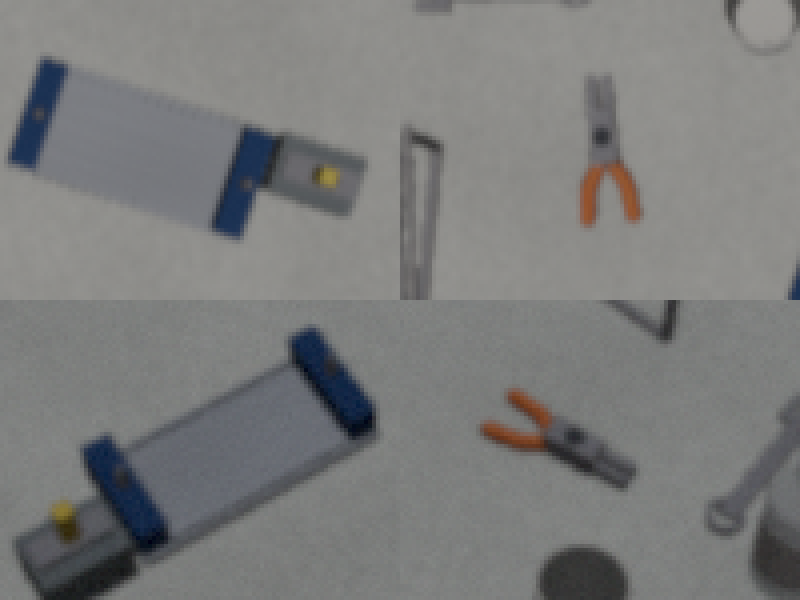

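```bash
cat > fit.py <<'E'
from m import *
from scipy.optimize import minimize
def proj(c,X):
    k=cams.calibration(c);Y=X@np.array(k["R"]).T+k["t"];Y=Y@np.array(k["mtx"]).T;return Y[:,:2]/Y[:,2:]
def box(x0,x1,y0,y1,z0,z1): return np.array([[x,y,z] for x in(x0,x1) for y in(y0,y1) for z in(z0,z1)])
def rz(a): c,s=np.cos(a),np.sin(a);return np.array([[c,-s,0],[s,c,0],[0,0,1]])
def ry(a): c,s=np.cos(a),np.sin(a);return np.array([[c,0,s],[0,1,0],[-s,0,c]])
def sil(c,polys,roi,S=8):
    x,y,w,h=roi;m=np.zeros((h*S,w*S),np.uint8)
    for X in polys: cv2.fillConvexPoly(m,cv2.convexHull(np.round((proj(c,X)-[x,y]+.5)*S-.5).astype(np.int32)),1)
    return cv2.resize(m.astype(np.float32),(w,h),interpolation=cv2.INTER_AREA)
def blueness(p):
    p=cv2.GaussianBlur(p,(0,0),.5).astype(np.float32);b=p[...,0]-p[...,2];return b
def fit(cs,imgs,polyf,x0,roif,step,chan=blueness):
    obs=[]
    def cost(x,ret=False):
        e=0
        for c in cs:
            X=np.vstack(polyf(x0));u=proj(c,X);lo=np.floor(u.min(0)-6).astype(int);hi=np.ceil(u.max(0)+6).astype(int)
            roi=(lo[0],lo[1],*(hi-lo));o=chan(imgs[c])[lo[1]:hi[1],lo[0]:hi[0]]
            s=cv2.GaussianBlur(sil(c,polyf(x),roi),(0,0),.7);A=np.stack([s.ravel(),np.ones(s.size)],1)
            r=np.linalg.lstsq(A,o.ravel(),rcond=None);e+=r[1][0]/o.var()/o.size
        return e
    x0=np.array(x0,float);sim=np.vstack([x0,x0+np.diag(step)])
    r=minimize(cost,x0,method="Nelder-Mead",options=dict(initial_simplex=sim,xatol=1e-4,fatol=1e-6));return r.x,r.fun/len(cs)
def carrier(x): return [np.array(b)@rz(x[2]).T+[x[0],x[1],0] for b in(box(-.045,.045,.076,.1,.01,.042),box(-.045,.045,-.1,-.076,.01,.042))]
def handle(x): # lid origin x,y,z, yaw ; pitch fixed 35
    R=rz(x[3])@ry(-np.radians(35));return [box(-.032,.032,-.007,.007,.016,.038)@R.T+x[:3]]
E
python3 - <<'E'
from fit import *
I={c:cv2.imread(f"pics/{c}0.png") for c in("scene","top")}
for cs in(["scene"],["top"],["scene","top"]):
    x,f=fit(cs,I,carrier,[.4815,-.232,-.325],None,[.006,.006,.05]);print(cs,"carrier",x.round(4),np.degrees(x[2]).round(2),round(f,3))
R=rz(-.087)@ry(-np.radians(35));o=np.array([.512,.219,.112])-R@[0,0,.034]
for cs in(["scene"],["top"],["scene","top"]):
    x,f=fit(cs,I,handle,[*o,-.087],None,[.005,.005,.005,.05]);R=rz(x[3])@ry(-np.radians(35))
    print(cs,"lid",x.round(4),np.degrees(x[3]).round(2),round(f,3),"handle c",(x[:3]+R@[0,0,.027]).round(4))
orange=lambda p:(p[...,2].astype(np.float32)-p[...,0])
# pliers pivot via pixel: dark pivot dot + orange
E
```

```text
['scene'] carrier [ 0.477  -0.2289 -0.3435] -19.68 0.394
['top'] carrier [ 0.4816 -0.2335 -0.3406] -19.51 0.164
['scene', 'top'] carrier [ 0.481  -0.2322 -0.3358] -19.24 0.295
['scene'] lid [ 0.5308  0.2095  0.0974 -0.1572] -9.0 0.11 handle c [0.5155 0.2119 0.1196]
['top'] lid [ 0.5267  0.2192  0.0877 -0.0859] -4.92 0.128 handle c [0.5113 0.2205 0.1098]
['scene', 'top'] lid [ 0.5264  0.2189  0.0866 -0.1105] -6.33 0.119 handle c [0.511  0.2206 0.1087]
```

```bash
python3 -m handwheel '[[0.185,0.27,0,0,0,-0.06],[0.185,0.27,0,0,0,-0.06],[0.185,0.27,0,0,0,-0.06],[0.185,0.27,0,0,0,-0.06],[0.185,0.27,0,0,0,-0.06],[0.185,0.27,0,0,0,-0.06],[0.185,0.27,0,0,0,-0.06],[0.185,0.27,0,0,0,-0.06]]' 1
python3 -m handwheel '[[0.185,0.27,-0.03,0,0,-0.058],[0.185,0.27,-0.03,0,0,-0.058],[0.185,0.27,-0.03,0,0,-0.058],[0.185,0.27,-0.03,0,0,-0.058],[0.185,0.27,-0.03,0,0,-0.058],[0.185,0.27,-0.03,0,0,-0.058],[0.185,0.27,-0.03,0,0,-0.058],[0.185,0.27,-0.03,0,0,-0.058]]' 0.4
```

```text
time_s: 1.57
position: [0.3789, -0.3221, 0.2478]
tcp_rot: [[0.981, 0.193, 0.0], [0.193, -0.981, 0.0], [0.0, -0.0, -1.0]]
force: [1.1, -0.6, -0.0]
opening: 1.001
grasp_force: 0.0
time_s: 2.23
position: [0.564, -0.0523, 0.2176]
tcp_rot: [[0.997, 0.078, 0.001], [0.078, -0.997, -0.0], [0.001, 0.0, -1.0]]
force: [-0.5, -1.4, 0.9]
opening: 0.701
grasp_force: 0.0
```

```bash
python3 -m handwheel '[[0.02,0.04,0,0,0,0],[0.041,0.078,-0.02,0,0,0],[0.041,0.078,-0.06,0,0,0],[0.041,0.078,-0.1,0,0,0],[0.041,0.078,-0.13,0,0,0],[0.041,0.078,-0.16,0,0,0],[0.041,0.078,-0.18,0,0,0],[0.041,0.078,-0.187,0,0,0]]'
python3 -m handwheel '[[0,0,0,0,0,0],[0,0,0,0,0,0],[0,0,0,0,0,0],[0,0,0,0,0,0],[0,0,0,0,0,0],[0,0,0,0,0,0],[0,0,0,0,0,0],[0,0,0,0,0,0]]' -1
```

```text
time_s: 2.9
position: [0.6017, 0.024, 0.027]
tcp_rot: [[0.997, 0.078, -0.006], [0.078, -0.997, 0.001], [-0.006, -0.001, -1.0]]
force: [-0.1, 0.7, 0.1]
opening: 0.7
grasp_force: 0.0
time_s: 3.57
position: [0.6044, 0.024, 0.0315]
tcp_rot: [[0.997, 0.077, 0.001], [0.077, -0.997, 0.001], [0.001, -0.0, -1.0]]
force: [-0.7, 2.9, 6.5]
opening: 0.249
grasp_force: 30.0
```

```bash
python3 -m handwheel '[[0,0,0.02,0,0,0],[0,0,0.05,0,0,0],[0,0,0.08,0,0,0.04],[-0.02,-0.03,0.09,0,0,0.1],[-0.03,-0.06,0.09,0,0,0.16],[-0.05,-0.1,0.09,0,0,0.22],[-0.06,-0.13,0.09,0,0,0.28],[-0.08,-0.16,0.09,0,0,0.34]]'
python3 -m handwheel '[[-0.02,-0.03,0,0,0,0.06],[-0.03,-0.06,0,0,0,0.12],[-0.04,-0.09,0,0,0,0.18],[-0.042,-0.094,0,0,0,0.239],[-0.042,-0.094,-0.02,0,0,0.239],[-0.042,-0.094,-0.03,0,0,0.239],[-0.042,-0.094,-0.04,0,0,0.239],[-0.042,-0.094,-0.04,0,0,0.239]]'
python3 - <<'E'
from fit import *
c="top";p,d=cams.capture(c);cv2.imwrite("pics/t1.png",p);s,_=cams.capture("scene");cv2.imwrite("pics/s1.png",s)
a=cv2.resize(p[190:270,310:420],None,fx=4,fy=4,interpolation=3);b=cv2.resize(s[180:260,210:320],None,fx=4,fy=4,interpolation=3)
cv2.imwrite("pics/c2.png",np.vstack([a,b])[:600]);st=bot.read_state();print(st["position"],st["force"],st["opening"],st["grasp_force"])
E
```

```text
time_s: 4.23
position: [0.5254, -0.1368, 0.1205]
tcp_rot: [[0.729, 0.685, 0.002], [0.685, -0.729, -0.002], [0.0, 0.002, -1.0]]
force: [1.1, -0.6, -1.7]
opening: 0.246
grasp_force: 30.0
time_s: 4.9
position: [0.4817, -0.2273, 0.0782]
tcp_rot: [[0.338, 0.941, -0.004], [0.941, -0.338, 0.003], [0.002, -0.005, -1.0]]
force: [-0.2, 0.5, -2.9]
opening: 0.247
grasp_force: 30.0
[ 0.48294369 -0.22785329  0.07990691] [ 0.28910142 -0.45704057 -2.55801467] 0.25089158213291923 29.999267756938934
```

View pics/c2.png

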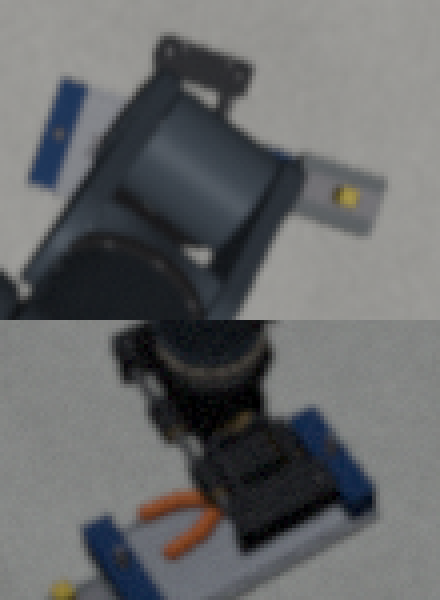

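The pliers are held over the carrier floor, handles towards the bolt end at (180,530) in the lower crop, aligned lengthwise. I'll lower them now.

```bash
python3 -m handwheel '[[0,-0.002,-0.01,0,0,0],[0,-0.002,-0.02,0,0,0],[0,-0.002,-0.028,0,0,0],[0,-0.002,-0.034,0,0,0],[0,-0.002,-0.036,0,0,0],[0,-0.002,-0.037,0,0,0],[0,-0.002,-0.038,0,0,0],[0,-0.002,-0.038,0,0,0]]'
```

```text
time_s: 5.67
position: [0.4833, -0.2307, 0.0425]
tcp_rot: [[0.338, 0.941, 0.0], [0.941, -0.338, -0.0], [-0.0, 0.0, -1.0]]
force: [0.2, -0.2, -3.5]
opening: 0.247
grasp_force: 30.0
```

```bash
python3 -m handwheel '[[0,0,-0.001,0,0,0],[0,0,-0.0015,0,0,0],[0,0,-0.0015,0,0,0],[0,0,-0.0015,0,0,0],[0,0,-0.0015,0,0,0],[0,0,-0.0015,0,0,0],[0,0,-0.0015,0,0,0],[0,0,-0.0015,0,0,0]]'
python3 -m handwheel '[[0,0,0,0,0,0],[0,0,0,0,0,0],[0,0,0,0,0,0],[0,0,0,0,0,0],[0,0,0.01,0,0,0],[0,0,0.04,0,0,0],[0,0,0.08,0,0,0],[0,0,0.12,0,0,0]]' 0
python3 -c "from rig import bot;print(bot.read_state()['joint_positions'])"
```

```text
time_s: 6.33
position: [0.4834, -0.2309, 0.0415]
tcp_rot: [[0.338, 0.941, 0.001], [0.941, -0.338, -0.001], [-0.0, 0.001, -1.0]]
force: [-0.5, 0.5, 4.8]
opening: 0.25
grasp_force: 30.0
time_s: 7.0
position: [0.4823, -0.2301, 0.162]
tcp_rot: [[0.338, 0.941, -0.002], [0.941, -0.338, 0.002], [0.001, -0.003, -1.0]]
force: [1.2, -1.4, -0.1]
opening: 0.498
grasp_force: 0.0
[-3.74894232e+01  3.03391062e+01  9.96798723e+01  1.22881740e-03
  5.01590936e+01 -1.77302380e+01]
```

```bash
python3 -m handwheel '[[0,0.02,0.03,0,0,-0.06],[0,0.05,0.05,0,0,-0.12],[0,0.08,0.06,0,0,-0.18],[0,0.11,0.06,0,0,-0.24],[0,0.15,0.06,0,0,-0.3],[0,0.18,0.06,0,0,-0.36],[0,0.22,0.06,0,0,-0.42],[0,0.26,0.06,0,0,-0.48]]'
cat > go.py <<'E'
from fit import *
from scipy.spatial.transform import Rotation as Ro
def to(R,p):
    s=bot.read_state();T=np.array(s["tcp_rot"]);rv=Ro.from_matrix(R@T.T).as_rotvec()/2
    print("shift",(np.array(p)-s["position"]).round(4),"turn",rv.round(4),"deg",np.degrees(2*np.linalg.norm(rv)).round(1))
def lidgrip(yaw,back,h=np.array([.511,.2203,.109]),up=.0025):
    L=rz(np.radians(yaw))@ry(np.radians(-35));R=np.column_stack([L[:,0],-L[:,1],-L[:,2]])
    return R,h+L[:,2]*(up+.006+back)
E
python3 -c "
from go import *
to(*lidgrip(-5.5,.07))"
```

```text
time_s: 7.67
position: [0.483, 0.0221, 0.2218]
tcp_rot: [[0.959, 0.284, 0.001], [0.284, -0.959, -0.0], [0.001, 0.0, -1.0]]
force: [0.0, 0.2, -0.2]
opening: 0.501
grasp_force: 0.0
shift [-0.0168  0.2025 -0.0485] turn [ 0.0295 -0.3055 -0.1857] deg 41.1
```

```bash
python3 -m handwheel '[[-0.003,0.03,0,0.0049,-0.051,-0.031],[-0.006,0.06,0,0.0098,-0.102,-0.062],[-0.01,0.1,-0.01,0.0148,-0.153,-0.093],[-0.013,0.14,-0.02,0.0197,-0.204,-0.124],[-0.017,0.17,-0.03,0.0246,-0.255,-0.155],[-0.017,0.2025,-0.04,0.0295,-0.3055,-0.1857],[-0.017,0.2025,-0.0485,0.0295,-0.3055,-0.1857],[-0.017,0.2025,-0.0485,0.0295,-0.3055,-0.1857]]'
python3 -c "
from go import *
to(*lidgrip(-5.5,.0))
p,d=cams.capture('scene');t,_=cams.capture('top')
a=cv2.resize(p[80:180,310:440],None,fx=4,fy=4,interpolation=3);b=cv2.resize(t[170:270,140:270],None,fx=3,fy=3,interpolation=3)
z=np.zeros((400,800,3),np.uint8);z[:400,:400]=a[:,60:460];z[:300,400:790]=b;cv2.imwrite('pics/c3.png',z)"
```

```text
time_s: 8.33
position: [0.4718, 0.1667, 0.1934]
tcp_rot: [[0.89, -0.036, 0.454], [-0.001, -0.997, -0.078], [0.456, 0.069, -0.887]]
force: [0.7, -0.5, 0.1]
opening: 0.502
grasp_force: 0.0
shift [ 0.0343  0.054  -0.0774] turn [ 0.0298 -0.0703 -0.0273] deg 9.3
```

View pics/c3.png

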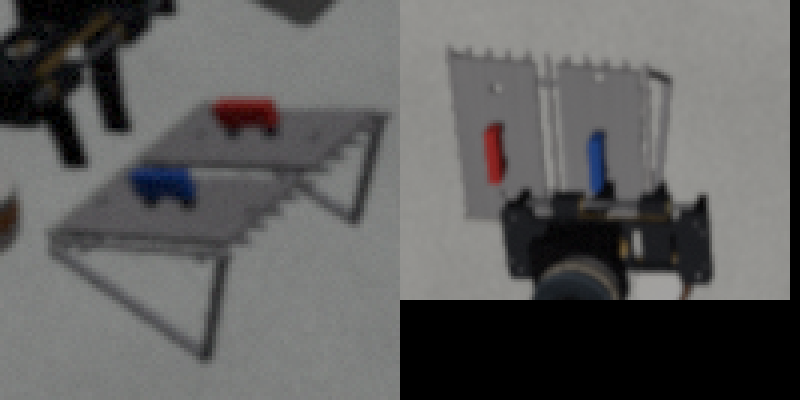

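The gripper is tilted and still about 5 cm short of the blue handle, which is at (598,165) in the right-hand crop. I'll finish the approach.

```bash
python3 -m handwheel '[[0.0115,0.056,-0.01,0.0298,-0.0703,-0.0273],[0.0115,0.056,-0.02,0.0298,-0.0703,-0.0273],[0.0115,0.056,-0.03,0.0298,-0.0703,-0.0273],[0.0115,0.056,-0.0446,0.0298,-0.0703,-0.0273],[0.0115,0.056,-0.0446,0.0298,-0.0703,-0.0273],[0.0115,0.056,-0.0446,0.0298,-0.0703,-0.0273],[0.0115,0.056,-0.0446,0.0298,-0.0703,-0.0273],[0.0115,0.056,-0.0446,0.0298,-0.0703,-0.0273]]'
python3 -c "
from go import *
to(*lidgrip(-5.5,.0))"
```

```text
time_s: 9.1
position: [0.5019, 0.2192, 0.1821]
tcp_rot: [[0.85, -0.084, 0.519], [-0.073, -0.996, -0.04], [0.521, -0.004, -0.854]]
force: [-0.3, 0.1, 0.3]
opening: 0.496
grasp_force: 0.0
shift [ 0.0043  0.0016 -0.0661] turn [-0.0047 -0.0312 -0.0062] deg 3.7
```

```bash
python3 -c "
from rig import bot;s=bot.read_state();print(s['joint_positions'].round(2),s['qvel'].round(2),s['position'],s['time_s'])"
```

```text
[ 17.74  26.31 116.04 -54.66  13.95 163.45] [ 0.17 -0.05 -0.16 -0.45 -0.25  0.39] [0.50189062 0.21917956 0.18205211] 9.1
```

```bash
python3 -m handwheel '[[0,0,0,-0.032,0.0025,0.053],[0,0,0,-0.064,0.005,0.106],[0,0,0,-0.096,0.0075,0.16],[0,0,0,-0.13,0.01,0.213],[0,0,0,-0.162,0.0125,0.267],[0,0,0,-0.195,0.015,0.32],[0,0,0,-0.227,0.0175,0.373],[0,0,0,-0.26,0.02,0.427]]'
python3 -c "
from rig import bot;s=bot.read_state();print(s['joint_positions'].round(2))"
```

```text
time_s: 9.77
position: [0.502, 0.2195, 0.1823]
tcp_rot: [[0.527, 0.673, 0.519], [0.801, -0.597, -0.04], [0.283, 0.437, -0.854]]
force: [0.4, -0.1, -1.1]
opening: 0.501
grasp_force: 0.0
[ 17.76  26.29 115.99 -54.36  13.98 105.62]
```

```bash
for i in 1; do python3 -m handwheel '[[0,0,0,-0.032,0.0025,0.053],[0,0,0,-0.064,0.005,0.106],[0,0,0,-0.096,0.0075,0.16],[0,0,0,-0.13,0.01,0.213],[0,0,0,-0.162,0.0125,0.267],[0,0,0,-0.195,0.015,0.32],[0,0,0,-0.227,0.0175,0.373],[0,0,0,-0.26,0.02,0.427]]'; done
python3 -m handwheel '[[0,0,0,-0.032,0.0025,0.053],[0,0,0,-0.064,0.005,0.106],[0,0,0,-0.096,0.0075,0.16],[0,0,0,-0.13,0.01,0.213],[0,0,0,-0.162,0.0125,0.267],[0,0,0,-0.195,0.015,0.32],[0,0,0,-0.227,0.0175,0.373],[0,0,0,-0.26,0.02,0.427]]'
sed -i 's/np.column_stack(\[L\[:,0\],-L\[:,1\]/np.column_stack([-L[:,0],L[:,1]/' go.py
python3 -c "
from go import *
to(*lidgrip(-5.5,.03))
print(bot.read_state()['joint_positions'].round(1))"
```

```text
time_s: 10.43
position: [0.502, 0.2195, 0.1823]
tcp_rot: [[-0.279, 0.808, 0.519], [0.936, 0.35, -0.041], [-0.214, 0.474, -0.854]]
force: [-0.6, 0.5, 0.0]
opening: 0.502
grasp_force: 0.0
time_s: 11.1
position: [0.502, 0.2195, 0.1823]
tcp_rot: [[-0.83, 0.203, 0.519], [0.213, 0.976, -0.041], [-0.515, 0.076, -0.854]]
force: [-0.3, 1.4, 0.2]
opening: 0.501
grasp_force: 0.0
shift [-0.013   0.0029 -0.0417] turn [-0.0429 -0.0278  0.0534] deg 8.5
[ 17.8  26.3 116.  -54.5  14.1  -8.5]
```

```bash
python3 -m handwheel '[[-0.004,0.001,-0.005,-0.0143,-0.0093,0.0178],[-0.008,0.002,-0.01,-0.0286,-0.0186,0.0356],[-0.013,0.0029,-0.02,-0.0429,-0.0278,0.0534],[-0.013,0.0029,-0.0417,-0.0429,-0.0278,0.0534],[-0.013,0.0029,-0.0417,-0.0429,-0.0278,0.0534],[-0.013,0.0029,-0.0417,-0.0429,-0.0278,0.0534],[-0.013,0.0029,-0.0417,-0.0429,-0.0278,0.0534],[-0.013,0.0029,-0.0417,-0.0429,-0.0278,0.0534]]'
python3 -c "
from go import *
to(*lidgrip(-5.5,.0))
print(bot.read_state()['joint_positions'].round(1))
for c in ('scene','top'):
    p,d=cams.capture(c)
    x,f=fit([c],{c:p},handle,[.5265,.219,.0867,-.1],None,[.005,.005,.005,.05]) if c=='scene' else (0,0)
    b=p[80:180,310:440] if c=='scene' else p[170:270,140:270]
    print(c,x,f)
    b=cv2.resize(b,None,fx=3,fy=3,interpolation=3);A=b if c=='scene' else np.hstack([A,b])
cv2.imwrite('pics/c4.png',A)"
```

```text
time_s: 11.77
position: [0.4969, 0.2306, 0.1577]
tcp_rot: [[-0.83, 0.106, 0.548], [0.086, 0.994, -0.063], [-0.551, -0.005, -0.834]]
force: [-0.3, -0.6, -0.8]
opening: 0.499
grasp_force: 0.0
shift [ 0.0093 -0.0098 -0.0417] turn [ 0.0013 -0.0137  0.0054] deg 1.7
[ 20.7  30.  117.4 -81.9  14.8  14.4]
scene [ 0.52776717  0.21364609  0.09095982 -0.21800137] 0.0960531202754176
top 0 0
```

View pics/c4.png

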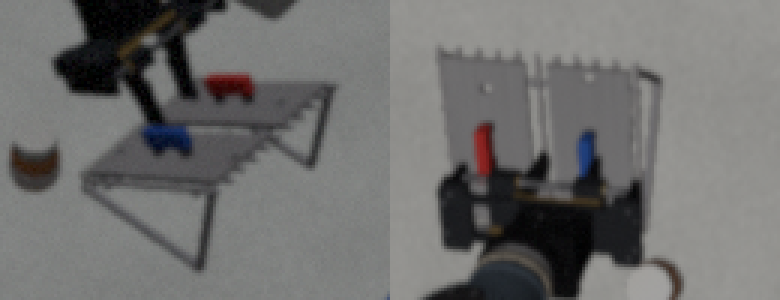

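The left crop shows the gripper over the blue handle at (167,140). q4 has hit its limit at −82°, so I can't reach the full 35° tilt. I'll grip with about 19° of tool tilt instead, since the pads still lie flat on the handle's sides.

```bash
cat >> go.py <<'E'
def lidgrip2(yaw,back,tilt=19,h=np.array([.511,.2203,.109]),up=.0045):
    L=rz(np.radians(yaw))@ry(np.radians(-35));T=rz(np.radians(yaw))@ry(np.radians(-tilt));R=np.column_stack([-T[:,0],T[:,1],-T[:,2]])
    return R,h+L[:,2]*up+T[:,2]*.006+L[:,2]*back
E
python3 -c "
from go import *
to(*lidgrip2(-5.5,.035))"
```

```text
shift [-0.0104 -0.008  -0.0106] turn [0.0153 0.1252 0.0049] deg 14.5
```

```bash
python3 -m handwheel '[[-0.002,-0.002,-0.002,0.004,0.032,0.001],[-0.005,-0.004,-0.005,0.008,0.063,0.002],[-0.0075,-0.006,-0.0075,0.012,0.095,0.004],[-0.0104,-0.008,-0.0106,0.0153,0.1252,0.0049],[-0.0104,-0.008,-0.0106,0.0153,0.1252,0.0049],[-0.0104,-0.008,-0.0106,0.0153,0.1252,0.0049],[-0.0104,-0.008,-0.0106,0.0153,0.1252,0.0049],[-0.0104,-0.008,-0.0106,0.0153,0.1252,0.0049]]'
python3 -c "
from go import *
to(*lidgrip2(-5.5,.035))
to(*lidgrip2(-5.5,0))
print(bot.read_state()['joint_positions'].round(1))"
```

```text
time_s: 12.53
position: [0.4874, 0.2228, 0.1472]
tcp_rot: [[-0.941, 0.097, 0.325], [0.092, 0.995, -0.031], [-0.326, 0.001, -0.945]]
force: [0.0, 0.3, 0.7]
opening: 0.497
grasp_force: 0.0
shift [-0.0009 -0.0001 -0.0002] turn [-0.0005  0.0004  0.0005] deg 0.1
shift [ 0.0191 -0.002  -0.0288] turn [-0.0005  0.0004  0.0005] deg 0.1
[ 16.3  29.1 111.7 -18.4  22.5 -52.2]
```

```bash
python3 -m handwheel '[[0.003,0,-0.005,0,0,0],[0.006,0,-0.01,0,0,0],[0.01,-0.001,-0.015,0,0,0],[0.013,-0.001,-0.02,0,0,0],[0.016,-0.002,-0.024,0,0,0],[0.018,-0.002,-0.027,0,0,0],[0.019,-0.002,-0.029,0,0,0],[0.019,-0.002,-0.029,0,0,0]]'
python3 -c "
from go import *
print(bot.read_state()['force'])
for c in ('scene','top'):
    p,d=cams.capture(c)
    b=p[80:180,310:440] if c=='scene' else p[170:270,140:270]
    b=cv2.resize(b,None,fx=3,fy=3,interpolation=3);A=b if c=='scene' else np.hstack([A,b])
cv2.imwrite('pics/c5.png',A)"
```

```text
time_s: 13.2
position: [0.5054, 0.2209, 0.1168]
tcp_rot: [[-0.942, 0.096, 0.323], [0.09, 0.995, -0.031], [-0.324, -0.001, -0.946]]
force: [-0.8, 0.0, 0.0]
opening: 0.503
grasp_force: 0.0
[-0.76637929  0.01799737  0.02291318]
```

View pics/c5.png

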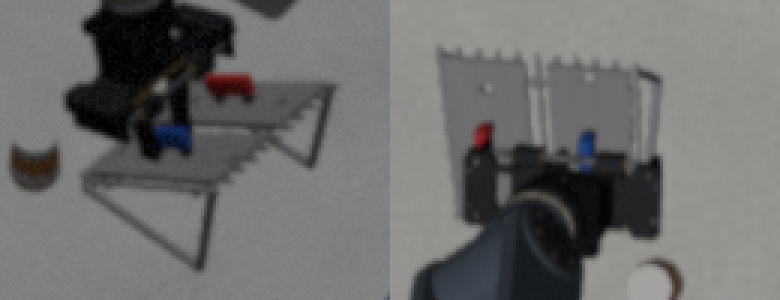

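Both fingers straddle the blue handle, allowing for parallax, so I'm closing the gripper.

```bash
python3 -m handwheel '[[0,0,0,0,0,0],[0,0,0,0,0,0],[0,0,0,0,0,0],[0,0,0,0,0,0],[0,0,0,0,0,0],[0,0,0,0,0,0],[0,0,0,0,0,0],[0,0,0,0,0,0]]' -1
```

```text
time_s: 13.97
position: [0.5056, 0.2212, 0.1177]
tcp_rot: [[-0.941, 0.095, 0.324], [0.09, 0.995, -0.031], [-0.325, 0.0, -0.946]]
force: [-0.3, 0.4, 1.0]
opening: 0.157
grasp_force: 30.0
```

```bash
python3 -m handwheel '[[-0.003,0,0.004,0,0,0],[-0.009,0.001,0.012,0,0,0],[-0.015,0.001,0.021,0,0,0],[-0.021,0.002,0.03,0,0,0],[-0.028,0.003,0.04,0,0,0],[-0.034,0.003,0.055,0,0,0],[-0.034,0.003,0.075,0,0,0],[-0.034,0.003,0.09,0,0,0]]'
```

```text
time_s: 14.63
position: [0.4697, 0.2242, 0.2091]
tcp_rot: [[-0.942, 0.095, 0.323], [0.09, 0.996, -0.031], [-0.324, -0.0, -0.946]]
force: [0.9, 0.4, -2.2]
opening: 0.159
grasp_force: 30.0
```

```bash
cat >> go.py <<'E'
def held(psi,p,a=16): # lid level, lid x yaw psi; tool pose
    T=rz(np.radians(psi))@ry(np.radians(a));return np.column_stack([-T[:,0],T[:,1],-T[:,2]]),p
E
python3 -c "
from go import *
to(*held(-45,[.48,.0,.21]))"
```

```text
shift [ 0.0103 -0.2242  0.0009] turn [ 0.1324  0.2811 -0.3344] deg 52.3
```

```bash
python3 -m handwheel '[[0,-0.02,0.005,0.0165,0.035,-0.042],[0,-0.05,0.005,0.033,0.07,-0.084],[0,-0.08,0.005,0.05,0.105,-0.125],[0.005,-0.11,0.005,0.066,0.14,-0.167],[0.005,-0.14,0.005,0.083,0.175,-0.209],[0.01,-0.17,0.005,0.099,0.21,-0.251],[0.01,-0.2,0.005,0.116,0.246,-0.293],[0.01,-0.224,0.005,0.1324,0.2811,-0.3344]]'
python3 -c "
from go import *
to(*held(-109.2,[.4815,-.2325,.16]))
print(bot.read_state()['joint_positions'].round(1))"
```

```text
time_s: 15.3
position: [0.4816, -0.0017, 0.2138]
tcp_rot: [[-0.677, 0.71, -0.194], [0.683, 0.704, 0.196], [0.276, -0.0, -0.961]]
force: [-0.4, 0.9, -2.1]
opening: 0.165
grasp_force: 30.0
shift [-1.000e-04 -2.308e-01 -5.380e-02] turn [ 0.00e+00 -1.00e-04 -5.58e-01] deg 63.9
[-17.9  27.1  97.1   7.7  70.3 -66.2]
```

```bash
python3 -m handwheel '[[0,-0.02,0,0,0,-0.06],[0,-0.045,0,0,0,-0.12],[0,-0.075,-0.01,0,0,-0.18],[0,-0.105,-0.02,0,0,-0.24],[0,-0.135,-0.03,0,0,-0.3],[0,-0.165,-0.04,0,0,-0.36],[0,-0.195,-0.05,0,0,-0.42],[0,-0.22,-0.054,0,0,-0.48]]'
python3 -m handwheel '[[0,-0.006,0,0,0,-0.04],[0,-0.011,0,0,0,-0.078],[0,-0.011,0,0,0,-0.078],[0,-0.011,0,0,0,-0.078],[0,-0.011,0,0,0,-0.078],[0,-0.011,0,0,0,-0.078],[0,-0.011,0,0,0,-0.078],[0,-0.011,0,0,0,-0.078]]'
python3 - <<'E'
from go import *
s=bot.read_state();print(s['joint_positions'].round(1),s["position"],s["force"],s["moment"]);A=[]
for c in ('scene','top'):
    p,d=cams.capture(c);np.save(f"{c}1.npy",d);cv2.imwrite(f"pics/{c}1.png",p)
    b=p[170:270,200:330] if c=='scene' else p[180:280,300:430]
    A.append(cv2.resize(b,None,fx=3,fy=3,interpolation=3))
cv2.imwrite('pics/c6.png',np.hstack(A))
E
```

```text
time_s: 15.97
position: [0.4808, -0.2216, 0.1583]
tcp_rot: [[0.173, 0.984, 0.049], [0.946, -0.18, 0.27], [0.274, -0.0, -0.962]]
force: [1.1, -0.4, -2.9]
opening: 0.157
grasp_force: 30.0
time_s: 16.63
position: [0.4816, -0.2304, 0.1586]
tcp_rot: [[0.311, 0.946, 0.089], [0.91, -0.324, 0.26], [0.275, -0.0, -0.961]]
force: [0.2, 0.1, -1.6]
opening: 0.154
grasp_force: 30.0
[-45.3  32.4  98.4  16.9  57.6 -36.6] [ 0.48160254 -0.23043639  0.15860307] [ 0.20681288  0.10161479 -1.58352108] [-0.34627298  0.01284743  0.00807937]
```

View pics/c6.png

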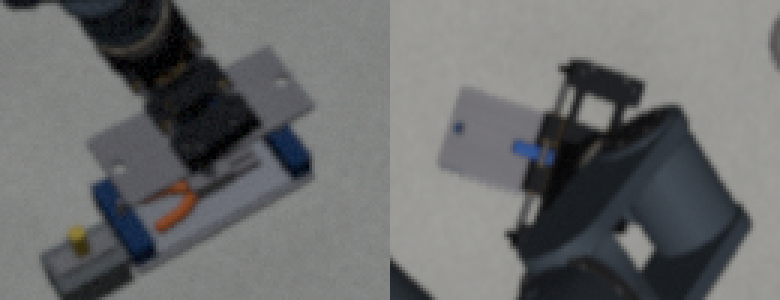

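The lid is held level above the carrier. Its holes are at about (281,83) and (119,170) in the scene crop, and one is over the +y block at (459,128) in the top crop. Next I'll measure the holes against the pins.

```bash
cat > holes.py <<'E'
from go import *
def blob(ch,u,r=4):
    u=np.array(u);x0,y0=np.round(u).astype(int)-r;w=ch[y0:y0+2*r+1,x0:x0+2*r+1].astype(float)
    bg=np.median(w);e=abs(w-bg);e=np.clip(e-.4*e.max(),0,None);v,uu=np.mgrid[:2*r+1,:2*r+1]
    yy,xx=np.mgrid[:2*r+1,:2*r+1];e[np.hypot(xx-r,yy-r)>r]=0
    return np.array([(e*xx).sum()/e.sum()+x0,(e*yy).sum()/e.sum()+y0]),e.max()
E
python3 - <<'E'
from holes import *
g=lambda p:p.sum(2).astype(float)
for c in("scene","top"):
    p0=cv2.imread(f"pics/{c}0.png");p1=cv2.imread(f"pics/{c}1.png");P=cloud(c,np.load(f"{c}1.npy"))
    pin={"scene":[(292.4,211.2),(239.9,239.2)],"top":[(324.4,222.9),(376.4,240.7)]}[c]
    for n,u in zip("AB",pin):
        b,_=blob(blueness(p0),u,3);print(c,"pin",n,b.round(2),[world(c,b,z)[:2].round(4) for z in(.05,.058,.064)])
    hol={"scene":[(293.3,197.3),(239.3,226.3)],"top":[(322.7,222.3)]}[c]
    for n,u in zip("AB",hol):
        b,_=blob(blueness(p1)if c=="top" else g(p1),u,3);print(c,"hole",n,b.round(2),[world(c,b,z)[:2].round(4) for z in(.121,.124,.127)])
    m=sel(P,np.ones(P.shape[:2],bool),(.4815,-.2325),.13,.1,.145)&(g(p1)>300);q=P[m]
    A=np.c_[q[:,:2]-[.4815,-.2325],np.ones(len(q))]
    for _ in range(4):
        k=np.linalg.lstsq(A,q[:,2],rcond=None)[0];r=abs(q[:,2]-A@k)<.008;A,q=A[r],q[r]
    print(c,"lid plane",len(q),k.round(4),"slopes deg along carrier y",np.degrees(k[:2]@[.329,.944]).round(2),"x",np.degrees(k[:2]@[.944,-.329]).round(2))
E
```

```text
scene pin A [291.84 210.56] [array([ 0.5053, -0.1468]), array([ 0.5088, -0.1507]), array([ 0.5115, -0.1536])]
scene pin B [239.4  239.08] [array([ 0.4482, -0.3143]), array([ 0.4521, -0.3172]), array([ 0.4549, -0.3193])]
scene hole A [293.33 196.6 ] [array([ 0.5098, -0.1416]), array([ 0.5111, -0.1432]), array([ 0.5125, -0.1448])]
scene hole B [239.34 226.12] [array([ 0.4546, -0.3092]), array([ 0.4561, -0.3103]), array([ 0.4576, -0.3115])]
scene lid plane 99 [ 0.0206 -0.0127  0.1229] slopes deg along carrier y -0.3 x 1.36
top pin A [324.24 223.1 ] [array([ 0.5106, -0.1498]), array([ 0.5105, -0.1495]), array([ 0.5104, -0.1494])]
top pin B [376.33 240.67] [array([ 0.4524, -0.3166]), array([ 0.4526, -0.3154]), array([ 0.4528, -0.3146])]
top hole A [322.18 222.11] [array([ 0.5129, -0.1414]), array([ 0.5128, -0.1413]), array([ 0.5128, -0.1412])]
top lid plane 728 [ 0.0107 -0.0016  0.1208] slopes deg along carrier y 0.11 x 0.61
```

```bash
python3 -m handwheel '[[-0.0027,-0.0077,-0.01,0,0,-0.002],[-0.0027,-0.0077,-0.02,0,0,-0.002],[-0.0027,-0.0077,-0.03,0,0,-0.002],[-0.0027,-0.0077,-0.038,0,0,-0.002],[-0.0027,-0.0077,-0.043,0,0,-0.002],[-0.0027,-0.0077,-0.043,0,0,-0.002],[-0.0027,-0.0077,-0.043,0,0,-0.002],[-0.0027,-0.0077,-0.043,0,0,-0.002]]'
python3 - <<'E'
from holes import *
A=[];s=bot.read_state();print(s["position"],s["force"])
for c in ('scene','top'):
    p,d=cams.capture(c);np.save(f"{c}2.npy",d);cv2.imwrite(f"pics/{c}2.png",p)
    b=p[185:265,215:315] if c=='scene' else p[195:275,300:400]
    A.append(cv2.resize(b,None,fx=4,fy=4,interpolation=3))
cv2.imwrite('pics/c7.png',np.hstack(A))
E
```

```text
time_s: 17.4
position: [0.4789, -0.2388, 0.1155]
tcp_rot: [[0.316, 0.944, 0.09], [0.908, -0.329, 0.26], [0.275, -0.0, -0.961]]
force: [0.3, -0.6, -2.5]
opening: 0.16
grasp_force: 30.0
[ 0.4788611  -0.2387681   0.11552223] [ 0.27583043 -0.59399511 -2.46762361]
```

View pics/c7.png

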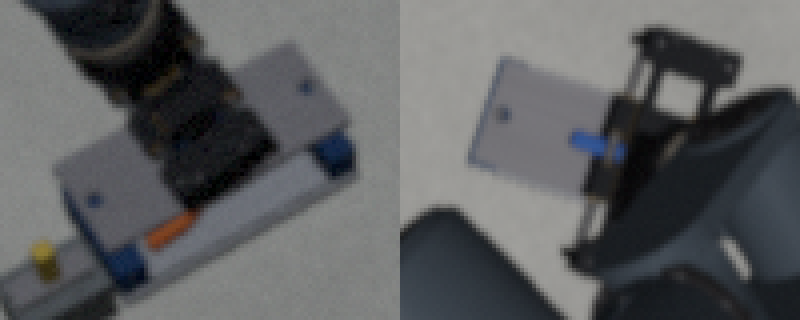

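```bash
python3 - <<'E'
from holes import *
g=lambda p:p.sum(2).astype(float)
for c in("scene","top"):
    p1=cv2.imread(f"pics/{c}2.png")
    hol={"scene":[(291.4,206.4),(238.4,234.6)],"top":[(325.4,223.3)]}[c]
    for n,u in zip("AB",hol):
        for nm,f in(("gray",g),("blue",blueness)):
            b,_=blob(f(p1),u,3);print(c,"hole",n,nm,b.round(2),[world(c,b,z)[:2].round(4) for z in(.078,.081,.084)])
E
```

```text
scene hole A gray [291.02 206.24] [array([ 0.5062, -0.1502]), array([ 0.5075, -0.1516]), array([ 0.5089, -0.1531])]
scene hole A blue [291.2  206.89] [array([ 0.5081, -0.1516]), array([ 0.5094, -0.1531]), array([ 0.5107, -0.1545])]
scene hole B gray [237.99 234.6 ] [array([ 0.4488, -0.3159]), array([ 0.4502, -0.317 ]), array([ 0.4517, -0.3181])]
scene hole B blue [238.16 234.94] [array([ 0.4499, -0.3164]), array([ 0.4513, -0.3175]), array([ 0.4528, -0.3186])]
top hole A gray [325.47 223.19] [array([ 0.5099, -0.1528]), array([ 0.5099, -0.1527]), array([ 0.5099, -0.1526])]
top hole A blue [326.17 223.08] [array([ 0.5103, -0.155 ]), array([ 0.5102, -0.1549]), array([ 0.5102, -0.1548])]
```

```bash
cat > prof.py <<'E'
from fit import *
C=np.array([.4815,-.2325]);th=np.radians(-19.1);X=np.array([np.cos(th),np.sin(th)]);Y=np.array([-np.sin(th),np.cos(th)])
def prof(c,img,z,xs,ys,ch):  # mean over xs of ch along ys (carrier coords, mm)
    a,b=np.meshgrid(xs,ys);W=np.c_[(C+(a.ravel()[:,None]*X+b.ravel()[:,None]*Y)/1000),np.full(a.size,z)]
    u=proj(c,W).astype(np.float32);v=cv2.remap(ch(img).astype(np.float32),u[:,0].reshape(a.shape),u[:,1].reshape(a.shape),cv2.INTER_LINEAR);return v
def edge(v,s,c0,w):
    g=np.gradient(v,s);m=abs(s-c0)<=w;i=np.argmax(abs(g)*m);k=(abs(s-s[i])<=3)
    e=abs(g)*k;return (e*s).sum()/e.sum(),g[i]
gray=lambda p:p.sum(2).astype(np.float32)
E
python3 - <<'E'
from prof import *
def ln(c,img,z,ch,axis,c0,rng,w=7):
    s=np.arange(c0-14,c0+14.1,.5);r=np.arange(*rng)
    v=prof(c,img,z,r,s,ch).mean(1) if axis=="y" else prof(c,img,z,s,r,ch).mean(0)
    e,g=edge(v,s,c0,w);return round(float(e),2),round(float(g),1)
for c in("top","scene"):
    p0=cv2.imread(f"pics/{c}0.png");p2=cv2.imread(f"pics/{c}2.png");B=blueness
    print(c,"block A outer/inner",ln(c,p0,.042,B,"y",100,(-35,36)),ln(c,p0,.042,B,"y",76,(-35,36)),"B inner",ln(c,p0,.042,B,"y",-76,(-35,36)),"outer",ln(c,p0,.042,B,"y",-100,(-35,-5)))
    print("  A sides",ln(c,p0,.042,B,"x",45,(80,97)),ln(c,p0,.042,B,"x",-45,(80,97)),"B sides",ln(c,p0,.042,B,"x",45,(-97,-80)),ln(c,p0,.042,B,"x",-45,(-97,-80)))
    for ch,n in((B,"B"),(gray,"G")):
        print(n,"  lid A end",ln(c,p2,.084,ch,"y",100,(-30,31)),"B end",ln(c,p2,.084,ch,"y",-100,(-30,31)),"A sides",ln(c,p2,.084,ch,"x",42,(60,95)),ln(c,p2,.084,ch,"x",-42,(60,95)),"B sides",ln(c,p2,.084,ch,"x",42,(-95,-60)),ln(c,p2,.084,ch,"x",-42,(-95,-60)))
# visual: rectified top views
def rect(c,n,z): 
    v=[prof(c,cv2.imread(f"pics/{c}{n}.png"),z,np.arange(-70,70.1,1),np.arange(125,-125.1,-1),lambda p,i=i:p[...,i]) for i in range(3)];return np.stack(v,-1).astype(np.uint8)
im=np.hstack([rect("top",0,.042),rect("top",2,.084),rect("scene",0,.042),rect("scene",2,.084)]);cv2.imwrite("pics/r.png",cv2.resize(im,None,fx=1.4,fy=2.2))
E
```

```text
top block A outer/inner (98.52, -7.8) (77.49, 5.7) B inner (-75.88, -6.9) outer (-97.5, 7.2)
  A sides (43.93, -6.5) (-42.46, 6.4) B sides (43.01, -6.6) (-42.49, 6.5)
B   lid A end (101.64, -3.2) B end (-100.3, -0.4) A sides (44.87, -1.3) (-45.55, 2.0) B sides (41.57, -0.5) (-37.52, -0.4)
G   lid A end (102.02, 29.3) B end (-97.12, -3.8) A sides (44.96, 13.4) (-45.94, -14.5) B sides (42.42, -4.0) (-46.58, -3.6)
scene block A outer/inner (98.53, -4.8) (75.49, 4.2) B inner (-76.53, -4.4) outer (-99.58, 6.6)
  A sides (45.37, -3.1) (-44.53, 4.8) B sides (41.95, -3.4) (-44.57, 5.0)
B   lid A end (96.29, -0.7) B end (-107.69, 2.3) A sides (46.49, 3.4) (-42.3, 0.6) B sides (44.58, -3.5) (-40.6, 0.7)
G   lid A end (96.12, 14.7) B end (-102.41, 15.2) A sides (41.85, -15.2) (-42.01, -13.2) B sides (40.81, -11.9) (-42.35, -14.5)
```

View pics/r.png

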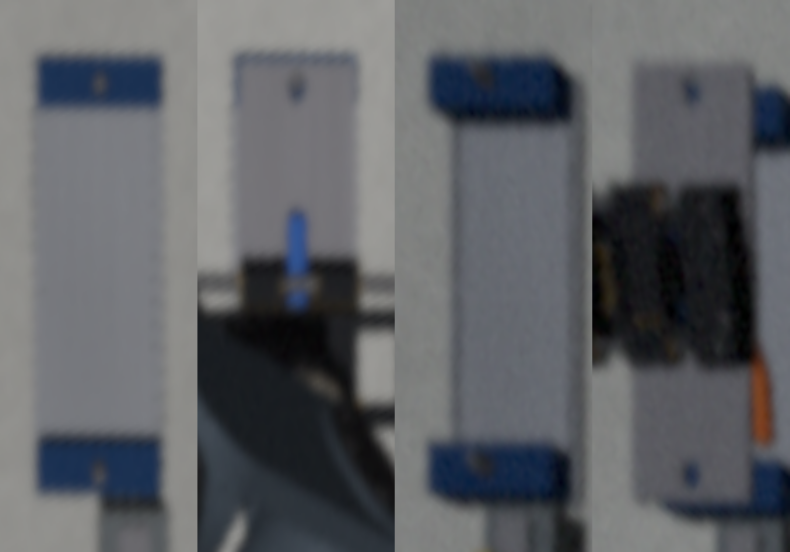

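Panel 2 of the rectified views shows a blue sliver of the +y block beyond the lid's end, at y about 55–65 px. In panel 4 the lid also sits about 3 mm towards −y. I'll correct by +3 mm along the carrier and lower until I feel contact.

```bash
python3 -m handwheel '[[0.0007,0.0014,0,0,0,0],[0.0014,0.0027,-0.003,0,0,0],[0.0014,0.0027,-0.006,0,0,0],[0.0014,0.0027,-0.009,0,0,0],[0.0014,0.0027,-0.012,0,0,0],[0.0014,0.0027,-0.015,0,0,0],[0.0014,0.0027,-0.0175,0,0,0],[0.0014,0.0027,-0.0175,0,0,0]]'
python3 -c "from rig import bot;s=bot.read_state();print(s['moment'])"
```

```text
time_s: 18.17
position: [0.4798, -0.2358, 0.0973]
tcp_rot: [[0.317, 0.944, 0.089], [0.908, -0.329, 0.261], [0.276, -0.002, -0.961]]
force: [0.3, 0.6, -2.9]
opening: 0.159
grasp_force: 30.0
[-0.31275664  0.04532438  0.02915044]
```

```bash
python3 -m handwheel '[[0,0,-0.001,0,0,0],[0,0,-0.002,0,0,0],[0,0,-0.003,0,0,0],[0,0,-0.004,0,0,0],[0,0,-0.005,0,0,0],[0,0,-0.006,0,0,0],[0,0,-0.006,0,0,0],[0,0,-0.006,0,0,0]]'
python3 -c "from rig import bot;s=bot.read_state();print(s['moment'],s['force'])"
```

```text
time_s: 18.83
position: [0.48, -0.2359, 0.0919]
tcp_rot: [[0.316, 0.944, 0.09], [0.908, -0.329, 0.26], [0.275, -0.001, -0.961]]
force: [0.5, 0.5, -2.4]
opening: 0.159
grasp_force: 30.0
[-0.29231529  0.02537286 -0.01979721] [ 0.48446273  0.45858688 -2.39200335]
```

```bash
python3 -m handwheel '[[0,0,-0.001,0,0,0],[0,0,-0.002,0,0,0],[0,0,-0.003,0,0,0],[0,0,-0.004,0,0,0],[0,0,-0.005,0,0,0],[0,0,-0.006,0,0,0],[0,0,-0.007,0,0,0],[0,0,-0.007,0,0,0]]'
python3 -c "from rig import bot;s=bot.read_state();print(s['moment'],s['force'])"
```

```text
time_s: 19.5
position: [0.4801, -0.236, 0.0854]
tcp_rot: [[0.316, 0.944, 0.09], [0.908, -0.329, 0.26], [0.275, -0.001, -0.961]]
force: [-2.1, -0.1, 3.4]
opening: 0.161
grasp_force: 30.0
[-0.03303813  0.1396018   0.0386392 ] [-2.0665823  -0.07967603  3.39507937]
```

```bash
python3 - <<'E'
from prof import *
from m import sel,cloud
A=[]
for c in ('scene','top'):
    p,d=cams.capture(c);np.save(f"{c}3.npy",d);cv2.imwrite(f"pics/{c}3.png",p)
    b=p[185:265,215:315] if c=='scene' else p[195:275,300:400]
    A.append(cv2.resize(b,None,fx=4,fy=4,interpolation=3))
    P=cloud(c,d)
    L=(P[...,:2]-C);x=L@X;y=L@Y
    for n,m in(("A",(y>55)&(y>.055)&(y<.095)&(abs(x)<.036)),("A",(y>.055)&(y<.095)&(abs(x)<.036)),("B",(y<-.06)&(y>-.095)&(abs(x)<.036))):
        q=P[m&(P[...,2]<.1)&(P[...,2]>.03)&(gray(p)>270)];
        if len(q): print(c,n,len(q),np.median(q[:,2]).round(4),q[:,2].mean().round(4))
    t=P[(np.hypot(P[...,0]-.6,P[...,1]+.15)<.05)];print("table",t[:,2].mean().round(4))
cv2.imwrite('pics/c8.png',np.hstack(A))
s=bot.read_state();print(s["position"],s["force"],s["moment"])
E
```

```text
scene A 242 0.0495 0.0496
scene B 184 0.0496 0.0494
table 0.0021
top A 266 0.0475 0.0477
table 0.0004
[ 0.48007665 -0.23602744  0.08546535] [-1.35075352 -0.03726336  3.99195804] [-0.03594624  0.11447193  0.08276212]
```

View pics/c8.png

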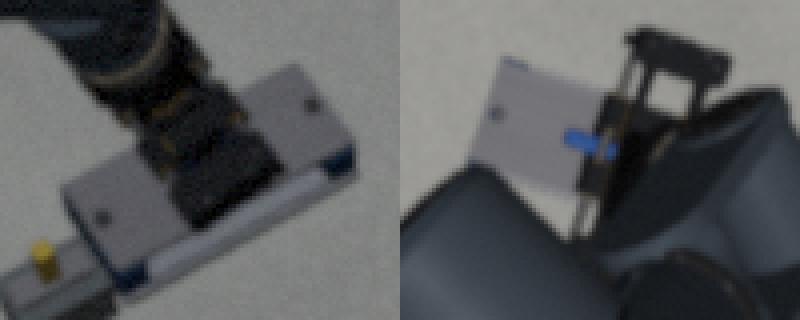

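The depth reading puts the lid's top at 47.5 mm at both ends (48 mm is seated), and both pins show in their holes at (312,105) and (102,217). I'll press lightly to confirm and then let go.

```bash
python3 -m handwheel '[[0,0,-0.0005,0,0,0],[0,0,-0.001,0,0,0],[0,0,-0.0015,0,0,0],[0,0,-0.0015,0,0,0],[0,0,-0.0015,0,0,0],[0,0,-0.0015,0,0,0],[0,0,-0.0015,0,0,0],[0,0,-0.0015,0,0,0]]'
python3 -m handwheel '[[0,0,0,0,0,0],[0,0,0,0,0,0],[0,0,0,0,0,0],[0,0,0,0,0,0],[0,0,0,0,0,0],[0,0,0,0,0,0],[0,0,0,0,0,0],[0,0,0,0,0,0]]' -0.2
```

```text
time_s: 20.27
position: [0.4801, -0.236, 0.0854]
tcp_rot: [[0.316, 0.944, 0.091], [0.908, -0.329, 0.26], [0.276, 0.0, -0.961]]
force: [-4.1, -0.4, 15.0]
opening: 0.161
grasp_force: 30.0
time_s: 20.93
position: [0.4801, -0.236, 0.0833]
tcp_rot: [[0.316, 0.944, 0.09], [0.908, -0.329, 0.26], [0.275, -0.001, -0.961]]
force: [0.2, 0.0, 0.4]
opening: 0.4
grasp_force: 0.0
```

```bash
python3 -m handwheel '[[0,0,0.01,0,0,0],[0,0,0.02,0,0,0],[0,0,0.035,0,0,0],[0,0,0.055,0,0,0],[0,0,0.075,0,0,0],[0,0,0.085,0,0,0],[0,0,0.085,0,0,0],[0,0,0.085,0,0,0]]'
python3 - <<'E'
from go import *
s=bot.read_state();print(s["position"])
T=rz(np.radians(-19.1));R=np.column_stack([T[:,1],T[:,0],-T[:,2]])
to(R,[.4479,-.4061,.15])
p,d=cams.capture("scene");P=cloud("scene",d);M=masks(p)
q=P[sel(P,M["yellow"],(.459,-.375),.06,.085,.12)];print("knob",q.mean(0).round(4))
from prof import *
L=(P[...,:2]-C);x=L@X;y=L@Y
for n,m in(("A",(y>.055)&(y<.095)&(abs(x)<.036)),("B",(y<-.06)&(y>-.095)&(abs(x)<.036))):
    q=P[m&(P[...,2]<.1)&(P[...,2]>.03)&(gray(p)>270)];print(n,len(q),np.median(q[:,2]).round(4))
E
```

```text
time_s: 21.6
position: [0.4802, -0.2362, 0.1692]
tcp_rot: [[0.316, 0.944, 0.091], [0.908, -0.329, 0.258], [0.274, 0.001, -0.962]]
force: [-0.1, -0.1, -0.8]
opening: 0.402
grasp_force: 0.0
[ 0.48022631 -0.23620642  0.16920032]
shift [-0.0323 -0.1699 -0.0192] turn [-0.1309  0.0461  0.0008] deg 15.9
knob [ 0.4584 -0.3749  0.0935]
A 196 0.05
B 178 0.0494
```

Lid still seated. Next I'll close the fingers and go behind the knob.

```bash
python3 -m handwheel '[[-0.005,-0.03,0,-0.033,0.0115,0],[-0.012,-0.06,0,-0.065,0.023,0],[-0.018,-0.1,0,-0.098,0.0345,0],[-0.025,-0.13,0,-0.131,0.046,0.001],[-0.0323,-0.16,0,-0.131,0.046,0.001],[-0.0323,-0.17,-0.01,-0.131,0.046,0.001],[-0.0323,-0.17,-0.019,-0.131,0.046,0.001],[-0.0323,-0.17,-0.019,-0.131,0.046,0.001]]' -1
python3 -m handwheel '[[0,0,-0.01,0,0,0],[0,0,-0.025,0,0,0],[0,0,-0.04,0,0,0],[0,0,-0.05,0,0,0],[0,0,-0.055,0,0,0],[0,0,-0.055,0,0,0],[0,0,-0.055,0,0,0],[0,0,-0.055,0,0,0]]'
```

```text
time_s: 22.32
position: [0.4462, -0.4038, 0.1459]
tcp_rot: [[0.329, 0.944, -0.005], [0.944, -0.329, 0.008], [0.006, -0.008, -1.0]]
force: [-0.2, 1.3, -0.5]
opening: 0.01
grasp_force: 0.0
time_s: 22.98
position: [0.4482, -0.4061, 0.0951]
tcp_rot: [[0.327, 0.945, -0.0], [0.945, -0.327, 0.0], [0.0, -0.0, -1.0]]
force: [0.5, -0.1, 0.1]
opening: 0.003
grasp_force: 0.0
```

```bash
python3 -m handwheel '[[0.0016,0.0047,0,0,0,0],[0.0033,0.0094,0,0,0,0],[0.0049,0.0142,0,0,0,0],[0.0065,0.019,0,0,0,0],[0.0082,0.0236,0,0,0,0],[0.01,0.0284,0,0,0,0],[0.0115,0.0331,0,0,0,0],[0.0131,0.0378,0,0,0,0]]'
python3 -m handwheel '[[0.0003,0.001,0,0,0,0],[0.0007,0.002,0,0,0,0],[0.001,0.003,0,0,0,0],[0.0014,0.004,0,0,0,0],[0.0017,0.005,0,0,0,0],[0.002,0.006,0,0,0,0],[0.002,0.006,0,0,0,0],[0.002,0.006,0,0,0,0]]'
```

```text
time_s: 23.65
position: [0.4613, -0.3681, 0.0947]
tcp_rot: [[0.327, 0.945, -0.0], [0.945, -0.327, 0.0], [0.0, -0.001, -1.0]]
force: [-0.5, -1.9, 1.3]
opening: 0.004
grasp_force: 0.9
time_s: 24.32
position: [0.4629, -0.3621, 0.0944]
tcp_rot: [[0.327, 0.945, -0.001], [0.945, -0.327, 0.002], [0.001, -0.002, -1.0]]
force: [-0.2, -1.6, 0.1]
opening: 0.003
grasp_force: 0.6
```

```bash
python3 -m handwheel '[[0.0003,0.0007,0,0,0,0],[0.0005,0.0014,0,0,0,0],[0.0007,0.002,0,0,0,0],[0.001,0.0028,0,0,0,0],[0.0013,0.0038,0,0,0,0],[0.0013,0.0038,0,0,0,0],[0.0013,0.0038,0,0,0,0],[0.0013,0.0038,0,0,0,0]]'
```

```text
time_s: 24.98
position: [0.4632, -0.3616, 0.0945]
tcp_rot: [[0.326, 0.945, -0.002], [0.945, -0.326, -0.004], [-0.004, -0.001, -1.0]]
force: [-5.7, -9.3, -1.5]
opening: 0.006
grasp_force: 5.3
```

```bash
python3 -m handwheel '[[0.0003,0.001,0,0,0,0],[0.0007,0.002,0,0,0,0],[0.0007,0.002,0,0,0,0],[0.0007,0.002,0,0,0,0],[0.0007,0.002,0,0,0,0],[0.0007,0.002,0,0,0,0],[0.0007,0.002,0,0,0,0],[0.0007,0.002,0,0,0,0]]'
python3 -m handwheel '[[-0.004,-0.011,0,0,0,0],[-0.01,-0.03,0,0,0,0],[-0.013,-0.038,0.02,0,0,0],[-0.013,-0.04,0.05,0,0,0],[-0.013,-0.05,0.09,0,0,0],[-0.013,-0.08,0.11,0,0,0],[-0.013,-0.12,0.13,0,0,0],[-0.013,-0.15,0.14,0,0,0]]'
python3 - <<'E'
from prof import *
A=[]
for c in ('scene','top'):
    p,d=cams.capture(c);P=cloud(c,d);M=masks(p)
    q=P[sel(P,M["yellow"],(.466,-.35),.06,.085,.12)];k=q.mean(0);print(c,"knob",k.round(4),"carrier x,y",((k[:2]-C)@X).round(4),((k[:2]-C)@Y).round(4))
    L=(P[...,:2]-C);x=L@X;y=L@Y
    for n,m in(("A",(y>.055)&(y<.095)&(abs(x)<.036)),("B",(y<-.04)&(y>-.075)&(abs(x)<.036))):
        q=P[m&(P[...,2]<.1)&(P[...,2]>.03)&(gray(p)>270)]
        if len(q):print(n,len(q),np.median(q[:,2]).round(4))
    b=p[185:265,215:315] if c=='scene' else p[195:275,310:410]
    A.append(cv2.resize(b,None,fx=4,fy=4,interpolation=3))
cv2.imwrite('pics/c9.png',np.hstack(A));print(bot.read_state()["force"])
E
```

```text
time_s: 25.65
position: [0.4633, -0.3613, 0.0946]
tcp_rot: [[0.325, 0.946, -0.003], [0.946, -0.325, -0.007], [-0.007, -0.001, -1.0]]
force: [-8.1, -13.2, -2.3]
opening: 0.002
grasp_force: 7.8
time_s: 26.32
position: [0.4525, -0.5073, 0.2374]
tcp_rot: [[0.326, 0.945, 0.001], [0.945, -0.326, 0.0], [0.0, 0.001, -1.0]]
force: [1.4, -0.4, 0.3]
opening: 0.006
grasp_force: 0.0
scene knob [ 0.4683 -0.3442  0.0945] carrier x,y 0.0241 -0.1099
A 256 0.05
B 259 0.0496
top knob [ 0.4703 -0.3443  0.0944] carrier x,y 0.026 -0.1093
A 267 0.0477
B 241 0.0478
[-0.26201139  0.26879839 -0.9062622 ]
```

View pics/c9.png

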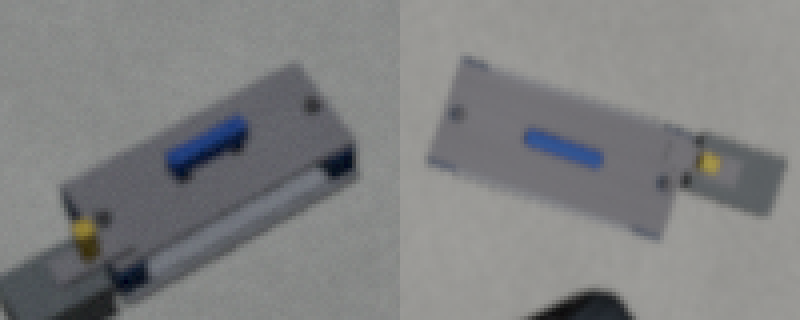

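The lid is flat on both blocks, with its top at 48 mm at each end. The pins show through the holes at (457,113) and (662,182), and the knob sits at carrier y = −110 mm, which is fully home. I'm handing in.

```bash
python3 -c "from rig import bot;print(bot.hand_in())"
```

```text
the job is handed in; nothing more can be done
None
```

The job is handed in at about 26 s of the 58 s: the pliers lie lengthwise in the carrier, the blue-handled lid is flat and fully down on both pinned blocks, the bolt is fully home, and the arm is clear. The hand-in returned no verdict.

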